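# Shift the conveyor gearbox into the yellow speed and start it

## Task

Change the jar conveyor over to the yellow speed: with the fingertips, push the gear lever along its H-shaped gate, out of the left lane, across through neutral, and fully home to the end of the slot marked by the yellow disc. Only when it is home, press the green start button all the way down and let it come up again. Do not press the red stop button, do not grip or force the lever, and leave the jars, the loose lid, the spanner and the oil bottle where they are.

Things in the scene. Friction and masses are not known exactly. Their poses are not given: they have to be found in the camera images.
- gearbox: Conveyor's grey gearbox, fixed, 240 x 230. Origin on the bench under the middle of its gate; x points away from the robot side, y left, z up. In one piece with it: blue motor (y = 93 to 326, to 150 high), yellow chain guard (to y = -133, 120 high), and behind it a conveyor along y (x = 149 to 261, y = -140 to 500, rails 156 high) with fixed jars on it, tops at 203.
- gate (a point): Middle of the upper face of the aluminium gate plate on the gearbox (156 x 150), 115 above the bench; axes as the gearbox. Its H-shaped opening: two lanes along x at y = +21 (left) and y = -21 (right), 21 wide, from x = -31 to +31, joined only by a neutral cross channel along y at x = 0, 20 wide. The two tongues between the lanes stop the 12 mm lever rod; their ends are fully rounded.
- lever: Gear lever: steel rod (diameter 12) with a black ball (diameter 40). Origin at the ball's centre. It pivots at (0, 0, 25) of the gearbox frame, 220 below the ball; upright in mid-neutral the ball's centre is at (0, 0, 245). At a lane's end it is at about x = +-57, y = +-43 to 58, z = 231 to 237. About 5 N at the ball moves it; no spring or detent: friction keeps it where it is left.
- shift (a joint): Angle of the lever along the lanes, rad: 0 in neutral, about +0.26 at the far stop (ball towards the gearbox's +x), about -0.26 at the near stop. At the start it may be anywhere in this range. The lever crosses freely while this is within about +-0.045. The stops along and across are firm (about 10 N per mm at the ball); keep the push on the lever under 30 N.
- select (a joint): Angle of the lever across the gate, rad: about +0.26 = left stop (ball towards the gearbox's +y), -0.26 = right stop. In the left lane it is between +0.20 and +0.26, in the right lane between -0.20 and -0.26, with that much play. At the start the lever is always in the left lane.
- tag_yellow: Yellow disc (diameter 24, 3 thick) on the gate plate beside the end of the slot to be engaged; origin at the centre of its underside. It lies at y = -27 in the gearbox frame (right lane) and at x = +52 (far end) or x = -52 (near end).
- tag_white: White disc of the same size at the other end of the right lane.
- tag_red: Red disc of the same size at one end of the left lane.
- tag_blue: Blue disc of the same size at the other end of the left lane.
- control_box: Cream control box, fixed, 130 (x) x 160 (y) x 84 high, origin at the centre of its underside. Both buttons stand on its top, 76 apart, green on the +y side, red on the -y side.
- start_top (a point): Centre of the upper face of the green start button (diameter 36, in a steel collar of diameter 52), 102 above the bench. Pressed straight down.
- start (a joint): Travel of the green start button, m: 0 released, 0.006 fully down (5 N; springs back).
- stop_top (a point): Centre of the upper face of the red stop button (diameter 36, yellow collar), 102 above the bench.
- stop (a joint): Travel of the red stop button, m: 0 released, 0.006 fully down.
- spanner: Steel open-ended spanner, 180 long, lying loose in front of the control box; origin at its underside. Leave it.
- oil_bottle: White oil bottle with a green cap, loose, diameter 52, 140 high, origin at the centre of its underside; leave it standing.
- jar_a: Sealed glass jar of mustard with a brass-coloured lid, loose, diameter 60, height 85, origin at the centre of its underside; leave it standing. It stands on the bench between the robot and the gearbox.
- jar_b: Sealed glass jar of mustard with a brass-coloured lid, loose, diameter 60, height 85, origin at the centre of its underside; leave it standing. It stands on the bench between the robot and the gearbox.
- jar_c: Sealed glass jar of mustard with a brass-coloured lid, loose, diameter 60, height 85, origin at the centre of its underside; leave it standing. It stands on the bench by the -y side of the control box.
- jar_lid: Brass-coloured jar lid lying loose on the bench between the robot and the gearbox, diameter 58, 14 high, origin at the centre of its underside; leave it.
Mind the look-alikes: they are no part of the job. Of the things like the control_box, leave any that is turquoise; of the rest the smaller one is meant.

How it is judged (in metres and radians):
On the way, in this order (a step that is already met when the one before it is completed fails the run):
1. the lever is fully home in the slot marked by the yellow disc (((x of tag_yellow in the frame of gearbox above 0 m and value of joint shift above 0.23 rad and value of joint select below -0.17 rad) or (x of tag_yellow in the frame of gearbox below 0 m and value of joint shift below -0.23 rad and value of joint select below -0.17 rad))), for 0.2 s.
2. the green start button is pressed all the way down (value of joint start above 0.0045 m), for 0.05 s.
At the end, for the whole second after the job is handed in: The lever stands still in the right lane, at least 0.23 rad (of about 0.26) towards the end where the yellow disc is, about 7 mm or less at the ball short of the stop; the green button has been pressed at least 4.5 of its 6 mm after that and is up again; the red button is up (((x of tag_yellow in the frame of gearbox above 0 m and value of joint shift above 0.23 rad and value of joint select below -0.17 rad) or (x of tag_yellow in the frame of gearbox below 0 m and value of joint shift below -0.23 rad and value of joint select below -0.17 rad)) and value of joint each of start, stop below 0.0015 m and velocity of joint shift between -0.05 and 0.05 rad/s and velocity of joint select between -0.05 and 0.05 rad/s); the robot touches nothing.
It fails at once if the green start button is pressed while the lever is not home in the yellow slot (value of joint start above 0.003 m and not ((x of tag_yellow in the frame of gearbox above 0 m and value of joint shift above 0.23 rad and value of joint select below -0.17 rad) or (x of tag_yellow in the frame of gearbox below 0 m and value of joint shift below -0.23 rad and value of joint select below -0.17 rad))).
It fails at once if the red stop button is pressed (value of joint stop above 0.003 m).
It fails at once if the lever is gripped or forced (the fingers press on it with more than 36 N in all) (contact force between the fingers and lever above 36 N).
It fails at once if a jar, the loose lid, the spanner or the oil bottle is lifted, carried or pushed away (more than 20 mm) (distance of any of jar_a, jar_b, jar_c, jar_lid, spanner, oil_bottle from where it was at the start of the episode above 0.02 m).
It also fails if it takes over 67 s, if anything falls off the work surface, if the arm or the gripper's body presses on something with over 40 N, if the wrist force passes 120 N, or if a joint passes its speed limit or range.

## Robot

A 7-joint arm with a two-finger parallel gripper is mounted at the origin on the work surface. World frame = base frame: x ahead of the robot, y to its left, z up, the work surface at z = 0. Lengths are in mm, angles in rad, forces in N, time in s.
With the tool pointing down it reaches from about 400 to 875 mm from the base axis. Payload 4.4 kg.
Tool frame: the origin (TCP) lies at the very end of the fingers, on their centre line; the grasp point (between the pads) lies 19 mm behind it (ctrl.grip_point_offset is the distance from the TCP to the grasp point, in mm); z points along the fingers, y is the line along which they close (so a half turn about z gives the same grasp; the last joint's range is limited). The gripper opens to 85 mm and grips with 20 to 120 N. Pads are 22 mm wide; open, the fingers measure 114 mm over their backs; the gripper's body (76 mm by 85 mm) begins 54 mm behind the grasp point. The pads swing forward as they close: fully open they stand 13 mm farther back than shut.
Start: joints at [-1.182, 0.628, 0.038, 1.517, -0.027, 0.996, -0.02], TCP at [285.513, 583.952, 231.313] pointing down, gripper open.
Joint ranges: [-3.06, 3.06], [-0.37, 2.12], [-1.25, 1.32], [0.18, 2.47], [-1.1, 4.24], [0.23, 1.98], [-2.94, 2.94]. Speed limits (rad/s): [2.57, 2.57, 3.14, 3.14, 3.14, 3.14, 3.14].

## Interface

Orientations are given as [roll, pitch, yaw] about the fixed x, y, z axes, in that order (R = Rz(yaw) Ry(pitch) Rx(roll)).
In Python, from cell import ctrl gives the robot as it stands.
- The arm moves only by the tool jog_arm, never from a script. Its argument "increments" is one flat list of numbers, 7 for each row, row after row: the finger opening in cm, from 0 to 8.54, then the shift along the tool's x, y, z in cm, then the turn, a rotation vector about the tool's x, y, z in degrees. In form: [fingers, x, y, z, rx, ry, rz, fingers, x, y, z, rx, ry, rz, ...]. A call has 1 to 20 rows; each row is the pose to reach, as a shift and turn from the pose commanded when the call began, along the tool's axes at that moment; what a row does not reach only later rows make up. A row lasts 1/10 s, in which the tool goes at most 50 mm and 8.59 degrees, less where a joint would pass 70% of its speed; a pose out of reach is approached as far as the arm can. A call with a gripper value outside its range is refused whole. The fingers move at their own pace and stop on an object; the grip force is fixed at half the most. Time passes only in rows, so rows that repeat a pose let the fingers close. It gives the time, the measured TCP pose, the force, the opening and the grip force at its end, in the units of the state.
- ctrl.read_state(): the state, without advancing time (a new reading comes with each control period).
- ctrl.get_image(name): name is "scene" or "top" or "wrist"; returns the picture (384x512x3 uint8, red, green, blue); there is no depth.
- ctrl.camera_params(name): a dict with "fx", "fy", "cx", "cy" (pixels), "extrinsics" (4x4, takes a point from world to camera coordinates). Camera axes: x right, y down, z forward; pixel columns grow to the right and rows downward; lengths in mm; the calibration is good to about 2 mm. A picture is of the moment at which its call begins: read the wrist's pose just before it. camera_params takes no time and is no camera call; for the wrist camera it gives the pose at the moment of the call.
- ctrl.finish_job(): hands the job in; it is judged then, once.
The state is a dict: "clock": time; "qpos": joint angles; "qd": joint speeds; "tau": joint torques, N m; "eef_pos": TCP position; "tool_rot": TCP orientation; "force": force on the tool from outside, world axes, zero at the start; "torque": the same for the moment, N m; "width": finger opening in mm; "gripper_force": force on a finger pad.
Only numpy, scipy, OpenCV 4.12 (cv2) and the standard library are available. Lean on these libraries where they do the work, as an engineer would, in place of code of your own. Each camera call takes 0.05 s, during which the arm holds its last target. There are 200 camera calls.

## Working session

There is one attempt and no reset: what is moved stays moved. The work goes in short steps, Python scripts to look and compute and a tool call to move; the robot and the scene stay as the last step left them, time stands still between calls to the robot, and variables do not carry over. Pictures are saved under pics/ and viewed, at most 10 in all, crops included, and the job is handed in when it is done.

Besides the shell and the picture viewer there is one more tool, called as name(argument=value, ...), one argument or row to a line, values as JSON. jog_arm: Moves the arm, as the interface text tells. Its arguments: {"type":"object","properties":{"increments":{"type":"array","items":{"type":"number"}}},"required":["increments"]}

```bash
ls; mkdir -p pics; python3 - <<'E'
from cell import ctrl
import cv2,numpy as np
s=ctrl.read_state();print({k:np.round(v,3).tolist() for k,v in s.items()})
for n in("scene","top"):
    im=ctrl.get_image(n);cv2.imwrite(f"pics/{n}0.png",im[:,:,::-1]);p=ctrl.camera_params(n);print(n,p["fx"],p["cx"],p["cy"],np.round(p["extrinsics"],3).tolist())
a=np.hstack([cv2.imread("pics/scene0.png"),cv2.imread("pics/top0.png")])
E
```

```text
pics
{'clock': 0.0, 'qpos': [-1.182, 0.629, 0.038, 1.518, -0.027, 0.996, -0.02], 'qd': [-0.001, 0.001, -0.0, -0.001, 0.0, 0.0, -0.001], 'tau': [0.0, -56.34, 1.227, -19.344, 0.011, 0.011, 0.0], 'eef_pos': [285.235, 583.375, 230.417], 'tool_rot': [-3.14, 0.0, 2.687], 'force': [0.459, -0.134, -0.284], 'torque': [-0.002, 0.026, -0.023], 'gripper_force': 0.0, 'width': 85.812}
scene 473.09952358891314 257.5884247734732 193.82846143530713 [[-0.88, 0.476, 0.002, 444.69], [0.399, 0.739, -0.543, -66.682], [-0.26, -0.477, -0.84, 1797.401], [0.0, 0.0, 0.0, 1.0]]
top 460.54072994143684 248.00779318801412 197.18738334300025 [[-0.027, -1.0, 0.011, -24.014], [-0.98, 0.024, -0.197, 496.804], [0.196, -0.017, -0.98, 1426.691], [0.0, 0.0, 0.0, 1.0]]
```

View pics/scene0.png

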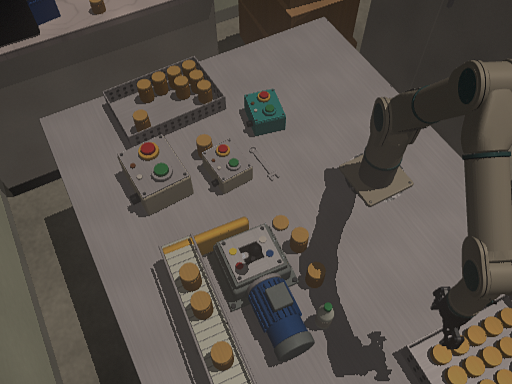

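View pics/top0.png

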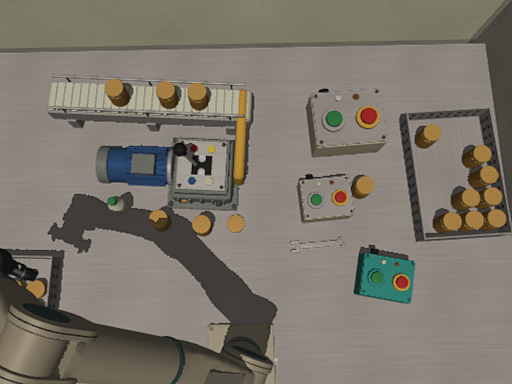

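The scene view shows the gearbox at about (255,255) and the small cream box at (228,165). In the top view the yellow disc is at (211,149), the far right end, with white (210,181), blue (192,181) and red (193,148). The ball is at (180,149), so the lever is in the left lane near its far end. The green button is at (316,200) and red at (340,198).

```bash
cat >h.py <<'E'
import cv2,numpy as np
from cell import ctrl
def ray(p,u,v):
    E=np.array(p["extrinsics"]);R=E[:3,:3];c=-R.T@E[:3,3]
    return c,R.T@np.array([(u-p["cx"])/p["fx"],(v-p["cy"])/p["fy"],1])
def onz(p,u,v,z):
    c,d=ray(p,u,v);return c+d*(z-c[2])/d[2]
def proj(p,X):
    E=np.array(p["extrinsics"]);q=E[:3,:3]@np.array(X)+E[:3,3];return p["fx"]*q[0]/q[2]+p["cx"],p["fy"]*q[1]/q[2]+p["cy"]
def blobs(im,lo,hi,box,amin=8):
    h=cv2.cvtColor(im,cv2.COLOR_RGB2HSV);m=cv2.inRange(h,lo,hi)
    k=np.zeros_like(m);x0,y0,x1,y1=box;k[y0:y1,x0:x1]=m[y0:y1,x0:x1]
    n,_,st,ce=cv2.connectedComponentsWithStats(k)
    return [(int(st[i,4]),*np.round(ce[i],1).tolist()) for i in range(1,n) if st[i,4]>=amin]
C={"yellow":((20,110,120),(34,255,255)),"red":((0,130,70),(6,255,255)),"blue":((105,110,70),(125,255,255)),"white":((0,0,200),(180,40,255)),"green":((60,90,60),(90,255,255)),"black":((0,0,0),(180,255,45))}
E
python3 - <<'E'
from h import *
im=cv2.imread("pics/top0.png")[:,:,::-1].copy();p=ctrl.camera_params("top")
for c in C:
    for b in blobs(im,*C[c],(170,138,232,195)):
        print(c,b,onz(p,b[1],b[2],230 if c=="black" else 118)[:2].round(1))
for c in("green","red"):
    for b in blobs(im,*C[c],(300,175,355,215)): print("btn",c,b,onz(p,b[1],b[2],102)[:2].round(1))
cr=im[130:230,100:260,::-1];cv2.imwrite("pics/t1.png",cv2.resize(cr,None,fx=5,fy=5,interpolation=2))
E
```

```text
yellow (41, 210.9, 148.9) [638.5  75.8]
red (10, 195.7, 147.8) [643.2 123.1]
blue (36, 191.5, 180.2) [539.8 136.5]
black (194, 178.1, 152.3) [595.5 162.4]
black (231, 202.0, 164.7) [557.2  94.5]
btn green (93, 315.9, 199.1) [ 474.3 -245.6]
btn red (66, 340.3, 196.7) [ 480.  -321.7]
```

View pics/t1.png

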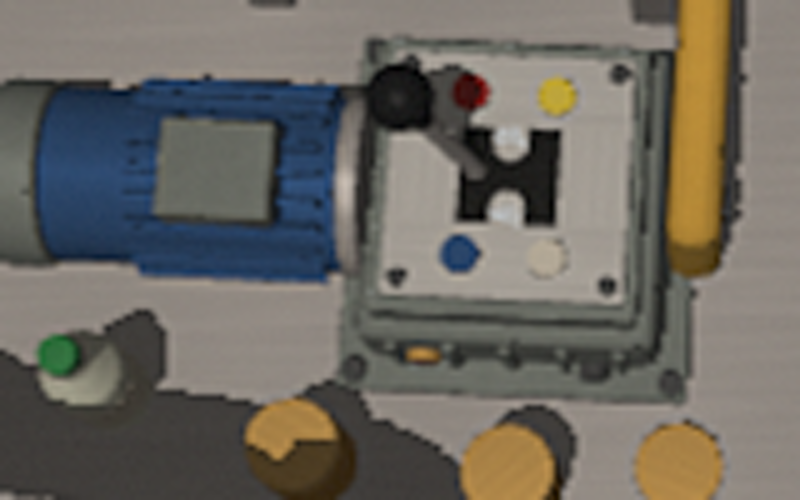

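The crop shows the ball at image (180,149.4), red at (194,148.2), blue at (192,180.8) and white at (209.2,181.4). Yellow is at the far right, and the rod base is in the left lane.

```bash
cat >>h.py <<'E'
G0=None
def fit(A,B):
    A=np.array(A,float);B=np.array(B,float);a=A-A.mean(0);b=B-B.mean(0)
    t=np.arctan2((a[:,0]*b[:,1]-a[:,1]*b[:,0]).sum(),(a*b).sum());R=np.array([[np.cos(t),-np.sin(t)],[np.sin(t),np.cos(t)]])
    o=B.mean(0)-R@A.mean(0);return t,o,R,B-(A@R.T+o)
E
python3 - <<'E'
from h import *
p=ctrl.camera_params("top")
px=[(210.9,148.9),(209.2,181.4),(192,180.8),(194,148.4)]
B=[onz(p,*q,118)[:2] for q in px]
t,o,R,r=fit([(52,-27),(-52,-27),(-52,27),(52,27)],B);print("gear",t,o,r.round(1).tolist())
b=onz(p,180,149.4,233)[:2];print("ball",b,R.T@(b-o))
bs=proj(ctrl.camera_params("scene"),[*b,233]);print("in scene",bs)
g=onz(p,315.9,199.1,102)[:2];rr=onz(p,340.3,196.7,102)[:2];d=g-rr;print(g,np.linalg.norm(d))
for z in(0,85):print([onz(p,*q,z)[:2].round(0).tolist() for q in[(113,200),(159,219),(202,224),(236,223)]])
E
```

```text
gear -0.06105936737973364 [588.1120268  105.34297716] [[0.2, 0.6], [0.1, 0.6], [-0.0, -0.5], [-0.3, -0.7]]
ball [603.06645251 156.55211584] [11.80170242 52.02624869]
in scene (np.float64(253.83489330893613), np.float64(250.0129171602718))
[ 474.31568036 -245.59420686] 76.31077293346847
[[507.0, 408.0], [440.0, 256.0], [420.0, 115.0], [421.0, 4.0]]
[[490.0, 384.0], [427.0, 241.0], [408.0, 108.0], [408.0, 3.0]]
```

```bash
cat >>h.py <<'E'
from scipy.spatial.transform import Rotation as Ro
T=-0.0611;O=np.array([588.1,105.3]);RG=np.array([[np.cos(T),-np.sin(T)],[np.sin(T),np.cos(T)]])
def inc(w,yaw,frm=None,fyaw=None):
    """cm/deg increments from the pose frm (default measured) to world w at yaw, tool down"""
    s=ctrl.read_state();f=np.array(s["eef_pos"]) if frm is None else np.array(frm)
    A=Ro.from_euler("xyz",s["tool_rot"] if fyaw is None else [np.pi,0,fyaw]);B=Ro.from_euler("xyz",[np.pi,0,yaw])
    return (A.inv().apply(np.array(w)-f)/10).round(2),np.degrees((A.inv()*B).as_rotvec()).round(1)
def L(x,y,z): return np.array([*(RG@np.array([x,y])+O),z])
E
python3 -c "
from h import *
print(L(75,52,310),inc(L(75,52,310),np.pi+T))"
```

```text
[666.13527168 152.62331744 310.        ] (array([-53.14, -21.99,  -7.91]), array([ -0.1,  -0. , -22.6]))
```

jog_arm(
  increments=[0,0,0,-4,0,0,0,0,0,0,-8,0,0,0,0,-3,-1.2,-8,0,0,-3,0,-7,-3,-8,0,0,-6,0,-11,-4.6,-8,0,0,-9,0,-15,-6.2,-8,0,0,-12,0,-19,-7.9,-8,0,0,-15,0,-23,-9.5,-8,0,0,-18,0,-27,-11.2,-8,0,0,-22.6,0,-31,-12.8,-8,0,0,-22.6,0,-35,-14.5,-8,0,0,-22.6,0,-39,-16.1,-8,0,0,-22.6,0,-43,-17.8,-8,0,0,-22.6,0,-47,-19.5,-8,0,0,-22.6,0,-50,-20.7,-8,0,0,-22.6,0,-52,-21.5,-8,0,0,-22.6,0,-53.1,-22,-8,0,0,-22.6,0,-53.1,-22,-8,0,0,-22.6,0,-53.1,-22,-8,0,0,-22.6],
)

```text
clock: 2.0
eef_pos: [665.0, 154.5, 311.0]
tool_rot: [3.141, -0.001, 3.083]
force: [-0.2, -0.2, 0.2]
width: 0.1
gripper_force: 0.0
```

```bash
python3 - <<'E'
from h import *
p=ctrl.camera_params("wrist");im=ctrl.get_image("wrist");cv2.imwrite("pics/w1.png",im[:,:,::-1])
s=ctrl.read_state();print(s["clock"],s["eef_pos"],s["tool_rot"],s["width"],s["force"])
print(proj(p,L(12,52,238)),proj(p,L(52,-27,118)))
print(inc(L(75,52,222),np.pi+T))
E
```

```text
2.05 [664.83325801 155.12229839 311.18508488] [ 3.14024144e+00 -1.19748662e-03  3.08352607e+00] 0.13935410245538418 [-0.19322028  0.52848282  0.83158209]
(np.float64(248.91201037646368), np.float64(129.02342427588252)) (np.float64(188.30903698963442), np.float64(151.87405789094007))
(array([-0.16, -0.25,  8.92]), array([ 0.1, -0.1,  0.2]))
```

View pics/w1.png

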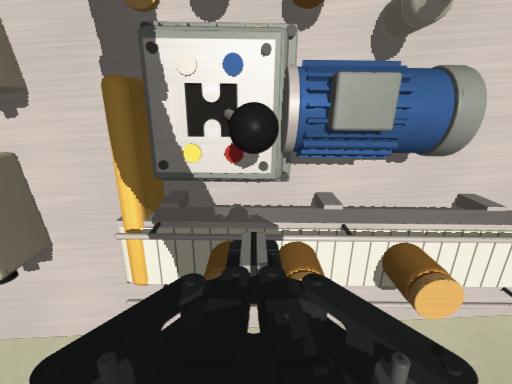

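The wrist view shows the ball at (253,128) against a predicted (249,129), and yellow at (192,153) against (188,152), so the poses hold. Next I go down on the far side and push to neutral.

jog_arm(
  increments=[0,-0.2,-0.2,3,0,0,0,0,-0.2,-0.2,6,0,0,0,0,-0.2,-0.2,8.5,0,0,0,0,-0.2,-0.2,8.9,0,0,0,0,1,-0.2,8.9,0,0,0,0,2,-0.2,8.9,0,0,0,0,2.5,-0.2,8.9,0,0,0,0,2.8,-0.2,8.9,0,0,0,0,3.1,-0.2,8.9,0,0,0,0,3.4,-0.2,8.9,0,0,0,0,3.7,-0.2,8.9,0,0,0,0,4,-0.2,8.9,0,0,0,0,4.2,-0.2,8.9,0,0,0,0,4.2,-0.2,8.9,0,0,0,0,4.2,-0.2,8.9,0,0,0],
)

```text
clock: 3.55
eef_pos: [624.8, 153.7, 222.8]
tool_rot: [3.141, 0.002, 3.081]
force: [4.4, 0.6, 2.9]
width: 0.2
gripper_force: 2.4
```

```bash
cat >>h.py <<'E'
def loc(v): return (RG.T@(np.array(v)[:2]-O)).round(1)
def ball(n,fn,guess,z=238):
    p=ctrl.camera_params(n);im=ctrl.get_image(n);cv2.imwrite(f"pics/{fn}.png",im[:,:,::-1])
    u,v=map(int,proj(p,L(*guess,z)));w=22 if n=="wrist" else 14
    if n=="wrist":w=45
    for b in blobs(im,(0,0,0),(180,255,45),(max(u-w,0),max(v-w,0),u+w,v+w),60): print(n,b,loc(onz(p,b[1],b[2],z)),"guess",u,v)
def st():
    s=ctrl.read_state();print("tcp loc",loc(s["eef_pos"]),s["eef_pos"][2],"F",(RG.T@np.array(s["force"])[:2]).round(1),"yaw",s["tool_rot"][2],s["clock"])
E
python3 - <<'E'
from h import *
st();ball("wrist","w2",(0,52),239)
E
```

```text
tcp loc [33.6 50.5] 222.82530284996798 F [4.4 0.9] yaw 3.0810247694916417 3.55
wrist (335, 218.0, 171.3) [-16.3  34.8] guess 252 202
wrist (4064, 258.9, 214.3) [ 6.6 55.1] guess 252 202
```

View pics/w2.png

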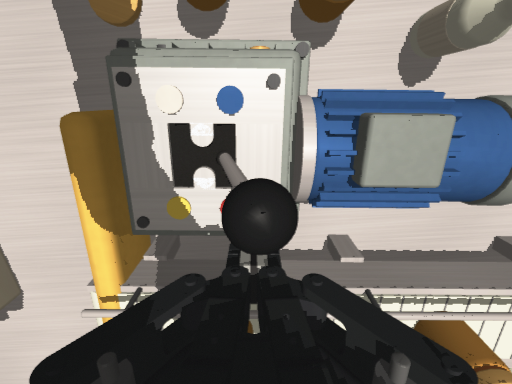

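The ball is at (260,216) with finger contact, at local x of about 5 mm. I push 5 mm more, go around to the +y side, and start pushing across.

jog_arm(
  increments=[0,0.3,0,0,0,0,0,0,0.5,0,0,0,0,0,0,0.5,0,0,0,0,0,0,-0.5,0,0,0,0,0,0,-2.5,0,0,0,0,0,0,-2.5,3,0,0,0,0,0,-2.5,6,0,0,0,0,0,0,6.2,0,0,0,0,0,2,6.2,0,0,0,0,0,3.4,6.2,0,0,0,0,0,3.4,6.2,0,0,0,0],
)

```text
clock: 4.7
eef_pos: [590.3, 217.7, 221.1]
tool_rot: [-3.14, -0.006, 3.083]
force: [0.2, -0.4, 0.6]
width: -0.0
gripper_force: 0.0
```

```bash
python3 - <<'E'
from h import *
st();ball("wrist","w3",(0,52),239);ball("top","t3",(0,52),239)
E
```

```text
tcp loc [ -4.7 112.3] 221.1451516497775 F [ 0.2 -0.4] yaw 3.0830802280630922 4.7
wrist (4837, 148.5, 274.6) [ 4.5 55.7] guess 140 267
top (291, 175.3, 150.0) [ 7.7 64.4] guess 179 152
```

View pics/w3.png

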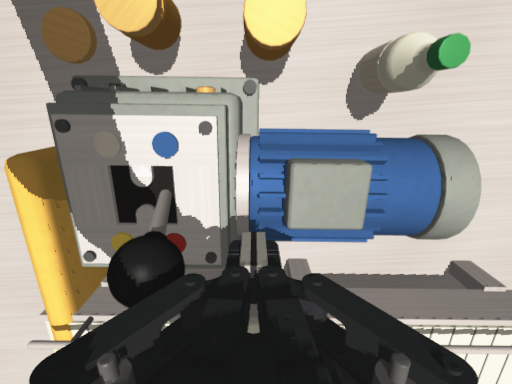

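The ball is at (146,270) and the rod crosses the gate in the neutral channel. Now I push across.

jog_arm(
  increments=[0,-0.3,-1,0,0,0,0,0,-0.3,-2,0,0,0,0,0,-0.3,-2.6,0,0,0,0,0,-0.3,-3.2,0,0,0,0,0,-0.3,-3.8,0,0,0,0,0,-0.3,-4.4,0,0,0,0,0,-0.3,-5,0,0,0,0,0,-0.3,-5.6,0,0,0,0,0,-0.3,-6.2,0,0,0,0,0,-0.3,-6.8,0,0,0,0,0,-0.3,-7.4,0,0,0,0,0,-0.3,-8,0,0,0,0,0,-0.3,-8,0,0,0,0],
)

```text
clock: 6.1
eef_pos: [592.3, 137.9, 223.1]
tool_rot: [3.14, 0.001, 3.081]
force: [0.2, 3.6, 2.4]
width: -0.1
gripper_force: 1.8
```

```bash
python3 - <<'E'
from h import *
st();ball("wrist","w4",(0,0),245)
E
```

```text
tcp loc [ 2.2 32.8] 223.05438040007792 F [0.  3.6] yaw 3.080857984992811 6.1
wrist (5463, 194.6, 269.1) [4.5 3.1] guess 188 261
```

jog_arm(
  increments=[0,0,-0.6,0,0,0,0,0,0,-1.2,0,0,0,0,0,0,-1.8,0,0,0,0,0,0,-2.4,0,0,0,0,0,0,-3,0,0,0,0,0,0,-3.6,0,0,0,0,0,0,-4.1,0,0,0,0,0,0,-4.5,0,0,0,0,0,0,-4.8,0,0,0,0,0,0,-4.8,0,0,0,0],
)

```text
clock: 7.15
eef_pos: [588.6, 88.8, 222.0]
tool_rot: [-3.141, -0.001, 3.08]
force: [-0.7, 3.9, -2.2]
width: -0.1
gripper_force: 1.7
```

```bash
python3 - <<'E'
from h import *
st();ball("wrist","w5",(0,-50),239)
E
```

```text
tcp loc [  1.5 -16.5] 222.02181902507158 F [-0.9  3.9] yaw 3.0804093370343026 7.15
wrist (5259, 197.5, 264.7) [  4.5 -45.6] guess 188 257
```

View pics/w5.png

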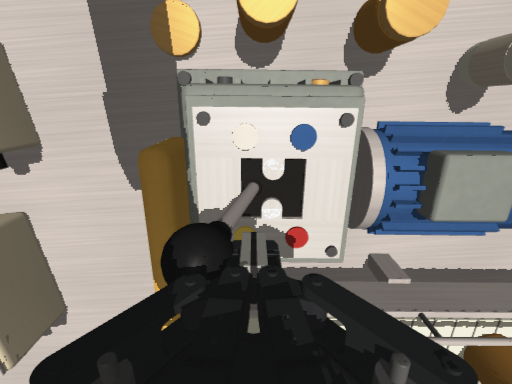

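The ball is at about (197,260) and the rod base is in the right lane at neutral. I nudge 3 mm more and circle to the near side.

jog_arm(
  increments=[0,0,-0.2,0,0,0,0,0,0,-0.3,0,0,0,0,0,0,-0.3,0,0,0,0,0,0,0.6,0,0,0,0,0,0,2.2,0,0,0,0,0,2,2.4,0,0,0,0,0,4,2.4,0,0,0,0,0,5.6,2,0,0,0,0,0,5.6,0,0,0,0,0,0,5.6,-2,0,0,0,0,0,5.6,-3.4,0,0,0,0,0,5.6,-3.4,0,0,0,0,0,5,-3.4,0,0,0,0,0,4.4,-3.4,0,0,0,0,0,3.9,-3.4,0,0,0,0,0,3.4,-3.4,0,0,0,0,0,2.9,-3.4,0,0,0,0,0,2.4,-3.4,0,0,0,0,0,2.4,-3.4,0,0,0,0],
)

```text
clock: 9.1
eef_pos: [562.2, 57.2, 221.8]
tool_rot: [-3.141, -0.003, 3.081]
force: [-4.6, 0.2, 0.5]
width: 0.1
gripper_force: 2.1
```

```bash
python3 - <<'E'
from h import *
st();ball("wrist","w6",(8,-50),239)
E
```

```text
tcp loc [-22.9 -49.6] 221.82232896056553 F [-4.6 -0.1] yaw 3.081248724005603 9.1
wrist (7225, 249.0, 309.0) [ 10.3 -50.4] guess 249 305
```

jog_arm(
  increments=[0,-0.6,0,0,0,0,0,0,-1.2,0,0.1,0,0,0,0,-1.8,0,0.2,0,0,0,0,-2.4,0,0.3,0,0,0,0,-3,0,0.4,0,0,0,0,-3.5,0,0.5,0,0,0,0,-4,0,0.5,0,0,0,0,-4.3,0,0.5,0,0,0,0,-4.6,0,0.5,0,0,0,0,-4.6,0,0.5,0,0,0],
)

```text
clock: 10.15
eef_pos: [608.8, 54.3, 216.8]
tool_rot: [-3.141, -0.001, 3.081]
force: [-4.2, 0.6, -2.7]
width: -0.1
gripper_force: 2.0
```

```bash
python3 - <<'E'
from h import *
st();ball("wrist","w7",(53,-50),232)
E
```

```text
tcp loc [ 23.8 -49.6] 216.78059487743664 F [-4.3  0.3] yaw 3.0812760271191246 10.15
wrist (6907, 249.2, 305.6) [ 56.4 -50.3] guess 249 300
wrist (66, 253.5, 260.0) [ 25.  -47.8] guess 249 300
```

Still friction only (4 N). I advance in millimetres until the stop is felt.

jog_arm(
  increments=[0,-0.1,0,0,0,0,0,0,-0.2,0,0,0,0,0,0,-0.3,0,0,0,0,0,0,-0.3,0,0,0,0,0],
)

```text
clock: 10.6
eef_pos: [611.9, 54.0, 217.3]
tool_rot: [-3.141, 0.0, 3.081]
force: [-4.6, 1.0, -1.7]
width: -0.1
gripper_force: 2.1
```

jog_arm(
  increments=[0,-0.1,0,0,0,0,0,0,-0.2,0,0,0,0,0,0,-0.2,0,0,0,0,0],
)

```text
clock: 10.9
eef_pos: [613.8, 53.9, 217.2]
tool_rot: [-3.141, -0.0, 3.081]
force: [-5.0, 0.6, -2.2]
width: -0.2
gripper_force: 2.3
```

jog_arm(
  increments=[0,-0.1,0,0,0,0,0,0,-0.15,0,0,0,0,0,0,-0.15,0,0,0,0,0],
)

```text
clock: 11.2
eef_pos: [614.5, 53.8, 217.1]
tool_rot: [-3.141, -0.002, 3.081]
force: [-6.3, 0.5, -2.0]
width: -0.0
gripper_force: 3.1
```

jog_arm(
  increments=[0,-0.1,0,0,0,0,0,0,-0.15,0,0,0,0,0,0,-0.15,0,0,0,0,0,0,-0.15,0,0,0,0,0],
)

```text
clock: 11.6
eef_pos: [615.1, 53.8, 217.0]
tool_rot: [-3.141, -0.004, 3.081]
force: [-7.8, 0.2, -1.5]
width: 0.0
gripper_force: 4.0
```

jog_arm(
  increments=[0,-0.1,0,0,0,0,0,0,-0.2,0,0,0,0,0,0,-0.2,0,0,0,0,0,0,-0.2,0,0,0,0,0],
)

```text
clock: 12.0
eef_pos: [615.7, 53.7, 216.8]
tool_rot: [-3.141, -0.007, 3.081]
force: [-11.2, 0.2, 2.1]
width: 0.1
gripper_force: 5.5
```

```bash
python3 - <<'E'
from h import *
st();ball("wrist","w8",(57,-50),232);ball("top","t8",(57,-50),232)
E
```

```text
tcp loc [ 30.7 -49.8] 216.78293211389894 F [-11.2  -0.5] yaw 3.081324850055067 12.0
wrist (6658, 249.3, 302.8) [ 61.2 -50.4] guess 249 296
wrist (89, 253.5, 257.9) [ 30.7 -48. ] guess 249 296
```

The stop is firm at 11 N. I back off, lift and go above the green button.

jog_arm(
  increments=[0,0.5,0,0,0,0,0,0,1.5,0,0,0,0,0,0,3,0,-1,0,0,0,0,3,0,-4,0,0,0,0,3,0,-7,0,0,0,0,3.5,-2,-8,0,0,0,0,4.5,-6,-8,0,0,0,0,6,-10,-8,0,0,0,0,7,-14,-8,0,0,0,0,8,-18,-8,0,0,0,0,9.5,-22,-8,0,0,0,0,11,-26,-7,0,0,0,0,12,-29,-5,0,0,0,0,12.3,-30.7,-4,0,0,0,0,12.3,-30.7,-4,0,0,0,0,12.3,-30.7,-4,0,0,0],
)

```text
clock: 13.7
eef_pos: [478.8, -245.4, 258.2]
tool_rot: [-3.141, 0.003, 3.081]
force: [-0.5, 0.7, 0.1]
width: 0.2
gripper_force: 0.0
```

```bash
python3 - <<'E'
from h import *
st()
p=ctrl.camera_params("wrist");im=ctrl.get_image("wrist");cv2.imwrite("pics/w9.png",im[:,:,::-1])
for c in("green","red"):
    for b in blobs(im,*C[c],(100,60,460,384),300): print(c,b,onz(p,b[1],b[2],102)[:2].round(1))
t=ctrl.get_image("top");pt=ctrl.camera_params("top")
print(proj(pt,L(57,-50,232)))
a=cv2.resize(t[125:205,160:260,::-1],(500,400),interpolation=2);b=im[:,:,::-1]
cv2.imwrite("pics/m9.png",cv2.resize(np.hstack([a,cv2.resize(b,(533,400))]),(800,310)))
print(inc([474.3,-245.6,130],np.pi+T))
E
```

```text
tcp loc [ -87.7 -356.7] 258.2121313782118 F [-0.5  0.7] yaw 3.0808576119836 13.7
red (691, 189.9, 180.1) [ 480.  -318.4]
(np.float64(216.5370557185471), np.float64(135.7132628932112))
(array([ 0.52, -0.16, 12.83]), array([-0. ,  0.2,  0.2]))
```

View pics/m9.png

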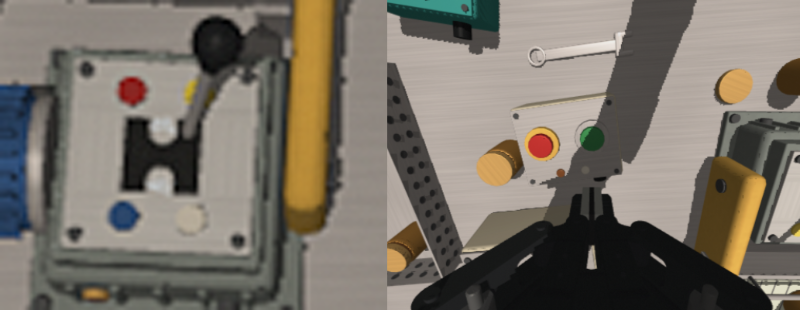

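The left crop shows the lever at the far right end, ball at top-image (216,136) against a predicted (216.5,135.7). The wrist view shows green at about (254,171) and red at (190,180), which agrees with the top-camera position.

jog_arm(
  increments=[0,0.5,0,4,0,0,0,0,0.5,0,8,0,0,0,0,0.5,0,12,0,0,0,0,0.5,0,14,0,0,0,0,0.5,0,14.8,0,0,0,0,0.5,0,15.3,0,0,0,0,0.5,0,15.7,0,0,0,0,0.5,0,16,0,0,0,0,0.5,0,16.2,0,0,0,0,0.5,0,16.2,0,0,0],
)

```text
clock: 14.8
eef_pos: [473.6, -244.3, 99.6]
tool_rot: [3.141, 0.003, 3.082]
force: [-6.1, 6.2, 30.8]
width: -0.1
gripper_force: 15.7
```

```bash
python3 - <<'E'
from h import *
im=cv2.imread("pics/w9.png")[:,:,::-1].copy()
for b in blobs(im,(55,60,20),(95,255,255),(220,120,300,215),50): print("green",b)
for b in blobs(im,*C["red"],(150,140,225,220),100): print("red",b)
cr=im[130:240,150:310,::-1];cv2.imwrite("pics/c9.png",cv2.resize(cr,None,fx=4,fy=4,interpolation=2))
E
```

```text
green (723, 253.7, 171.5)
red (691, 189.9, 180.1)
```

View pics/c9.png

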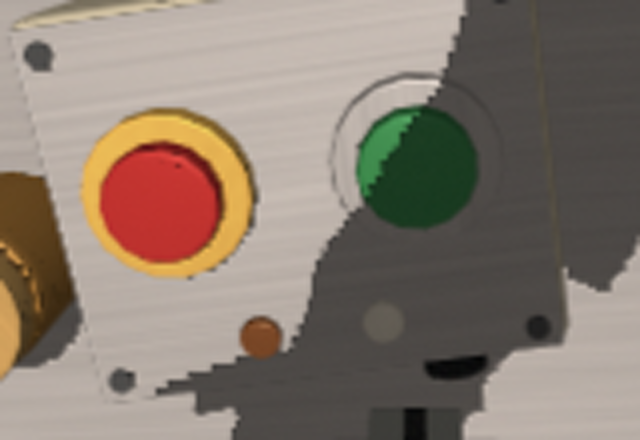

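Fingertip is centred on the button, but 31 N at z=99.6 is ambiguous. I raise in steps to read the button's spring travel.

jog_arm(
  increments=[0,0,0,-0.3,0,0,0,0,0,0,-0.3,0,0,0,0,0,0,-0.3,0,0,0],
)

```text
clock: 15.1
eef_pos: [473.9, -244.8, 100.0]
tool_rot: [-3.141, 0.003, 3.082]
force: [-1.1, 3.4, 11.9]
width: -0.1
gripper_force: 6.3
```

jog_arm(
  increments=[0,0,0,-0.15,0,0,0,0,0,0,-0.15,0,0,0,0,0,0,-0.15,0,0,0],
)

```text
clock: 15.4
eef_pos: [473.8, -244.8, 100.5]
tool_rot: [-3.141, 0.003, 3.082]
force: [1.4, 3.3, 4.7]
width: -0.2
gripper_force: 2.3
```

jog_arm(
  increments=[0,0,0,-0.2,0,0,0,0,0,0,-0.2,0,0,0,0,0,0,-0.2,0,0,0],
)

```text
clock: 15.7
eef_pos: [473.2, -245.5, 102.0]
tool_rot: [-3.141, 0.001, 3.081]
force: [2.1, 1.1, 4.0]
width: 0.1
gripper_force: 1.8
```

jog_arm(
  increments=[0,0,0,-0.2,0,0,0,0,0,0,-0.2,0,0,0,0,0,0,-0.2,0,0,0],
)

```text
clock: 16.0
eef_pos: [472.6, -245.6, 103.8]
tool_rot: [-3.141, 0.0, 3.081]
force: [2.3, -0.2, 2.2]
width: -0.2
gripper_force: 1.3
```

The spring slope (4.7 N at 100.5 falling to 2.2 N at 103.8) ends in a hard stop at about 5 N. So the button was fully down. Now I lift clear.

jog_arm(
  increments=[0,0,0,-0.5,0,0,0,0,0,0,-2,0,0,0,0,0,0,-5,0,0,0,0,0,0,-9,0,0,0,0,0,0,-12,0,0,0,0,0,0,-12,0,0,0,0,0,0,-12,0,0,0,0,0,0,-12,0,0,0],
)

```text
clock: 16.8
eef_pos: [471.0, -244.6, 222.5]
tool_rot: [3.141, -0.003, 3.081]
force: [0.6, -0.1, -0.3]
width: -0.0
gripper_force: 0.0
```

```bash
python3 - <<'E'
from h import *
st();ball("top","t10",(57,-50),232)
print(ctrl.finish_job())
E
```

```text
tcp loc [ -95.5 -356.4] 222.5129441108787 F [ 0.6 -0.1] yaw 3.0809656001124757 16.8
top (146, 215.8, 136.1) [ 55.8 -47.9] guess 216 135
the job is handed in; nothing more can be done
None
```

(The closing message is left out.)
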